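# Hang the round grill press on the slanted hook

### The job

Hang the round copper grill press with the light wooden grip on the slanted brass hook: carry it to the hook's free end, slide its steel yoke onto the arm along the slant, lower it until the hook carries it, and let go. Leave the square dark press with the black grip where it is.

Things in the scene. Friction and masses are not known exactly. Their poses are not given: they have to be found in the camera images.
- round_press_grip (a point): Centre of the upright light wooden grip (24 x 24 mm, 50 tall) of the loose round press, 0.3-0.65 kg, standing on the slab: copper disc 90 mm across, 10 thick; on it a steel yoke (upside-down U of 10 mm bar); the grip on top, 145 mm in all. Point 120 mm above the underside. z up; y along the yoke's top bar; x through the yoke's opening; grip sides square to x, y. Half a turn about z changes nothing.
- round_press_yoke (a point): Middle of the round press's yoke top bar (10 mm thick, on its centre line), 90 mm above the underside, 30 mm below the grip centre; same axes. The opening below the bar, for the hook's arm to pass along x, is 58 mm wide (y, between the legs) and 75 mm high (disc top to bar underside).
- hook_tip (a point): Free end, on the centre line, of the straight brass arm (10 mm rod, 12 mm ball end) of a fixed dark steel stand; 190 mm above the slab. z points out along the arm, roughly to the robot, 30 degrees above level; y level; x up. 72 mm down the arm a rubber collar, 28 mm across, stops what slides; the post (18 mm round) is 160 mm down. A bar set on the arm may stay or slide to the collar.
- square_press_grip (a point): Centre of the black grip of the other press, to be left alone: loose, square dark steel plate 86 x 86 x 10 mm, same yoke and grip size; point 120 mm above its underside, axes as for the round press.
There are look-alikes about, which are no part of the job. Leave any green or turquoise look-alike of the part that bears round_press_grip alone.

How it is judged (in metres and radians):
On the way:
1. the round press, still held, has its yoke over the hook's arm, the yoke's bar at least 15 mm past the tip (z of round_press_yoke in the frame of hook_tip between -0.085 and -0.015 m and y of round_press_yoke in the frame of hook_tip between -0.03 and 0.03 m and x of round_press_yoke in the frame of hook_tip above 0 m and contact force between the fingers and round_press above 0.5 N), for 0.1 s.
At the end, for the whole second after the job is handed in: The round press hangs at rest on the arm: yoke bar 15 to 85 mm down from the tip (the collar stops it), within 30 mm sideways, 0 to 30 mm above the arm's centre line, carried by the hook, under 28 degrees from upright. The square press has moved under 30 mm (z of round_press_yoke in the frame of hook_tip between -0.085 and -0.015 m and y of round_press_yoke in the frame of hook_tip between -0.03 and 0.03 m and x of round_press_yoke in the frame of hook_tip between 0 and 0.03 m and contact force between round_press and hook above 1 N and angle between round_press_grip's own z axis and vertical below 0.5 rad and linear speed of round_press below 0.03 m/s); the robot touches nothing.
It fails at once if the square press is moved by more than 30 mm (distance of square_press_grip from where it was at the start of the episode above 0.03 m).
It also fails if it takes over 43 s, if anything falls off the work surface, if the arm or the gripper's body presses on something with over 40 N, if the wrist force passes 120 N, or if a joint passes its speed limit or range.

### The arm

A 6-joint arm with a two-finger parallel gripper is mounted at the origin on the work surface. World frame = base frame: x ahead of the robot, y to its left, z up, the work surface at z = 0. Lengths are in m, angles in degrees, forces in N, time in s.
With the tool pointing down it reaches from about 0.325 to 0.9 m from the base axis. Payload 6.1 kg.
Tool frame: the origin (TCP) lies between the finger pads; the fingertips stand 17 mm ahead of it and the grasp point (between the pads) lies 2 mm behind it; z points along the fingers, y is the direction in which the jaws open and shut (so a half turn about z gives the same grasp; the last joint's range is limited). The gripper opens to 85 mm and grips with 20 to 120 N. Pads are 22 mm wide; open, the fingers measure 114 mm over their backs; the gripper's body (76 mm by 85 mm) begins 54 mm behind the grasp point. The pads swing forward as they close: fully open they stand 13 mm farther back than shut.
Start: joints at [-73.001, 12.628, 87.462, -0, 79.91, -7.225], TCP at [0.256, -0.57, 0.248] pointing down, gripper open.
Joint ranges: [-170.65, 170.65], [-52.31, 119.04], [5.05, 147.46], [-71.25, 251.25], [11.57, 151.72], [-153.62, 153.62]. Speed limits (degrees/s): [147.25, 147.25, 172.46, 180, 180, 180].

### API

Orientations are given as a 3x3 rotation matrix whose columns are the frame's x, y, z axes.
In Python, from rig import bot gives the robot as it stands. The module is installed in compiled form; this text tells all that it offers.
- The arm moves only by the tool drive_tool, never from a script. Its argument "rows" is a list of rows, each an object with "travel": the shift along the tool's x, y, z in mm, a list of three; "yaw": the turn about the tool's z in rad. A call has 1 to 8 rows; each row shifts and turns the pose as measured when the row begins, along the tool's axes as they then stand; what a row does not reach is not made up. A row lasts 1/12 s, in which the tool goes at most 41.7 mm and 7.16 degrees, less where a joint would pass 70% of its speed; a pose out of reach is approached as far as the arm can. A call with a gripper value outside its range is refused whole. "hand" is the gripper command: -1 is shut, 1 is fully open, values between are in proportion, set as the call begins (left out, the last holds). The fingers move at their own pace and stop on an object; the grip force is fixed at half the most. Time passes only in rows, so rows that do not move let the fingers close. It gives the time, the measured TCP pose, the force and the opening at its end, in the units of the state.
- bot.sense(): the state, without advancing time (a new reading comes with each control period).
- bot.get_image(name): name is "scene" or "side" or "wrist"; returns the picture (400x640x3 uint8, red, green, blue); there is no depth.
- bot.calibration(name): a dict with "fov_y" (degrees; the focal length in pixels is half the picture's height over the tangent of half this angle, whatever the lens; pixels are square), "cx", "cy" (the principal point, pixels), "pose" (4x4, takes a point from camera to world coordinates). Camera axes: x right, y down, z forward; pixel columns grow to the right and rows downward; lengths in m; the calibration is good to about 2 mm. A picture is of the moment at which its call begins: read the wrist's pose just before it. calibration takes no time and is no camera call; for the wrist camera it gives the pose at the moment of the call.
- bot.finish_job(): hands the job in, once; it reports no verdict.
The state is a dict: "time_s": time; "joint_positions": joint angles; "qvel": joint speeds; "tau": joint torques, N m; "tcp_pos": TCP position; "ee_rot": TCP orientation; "wrist_force": force on the tool from outside, world axes, zero at the start; "moment": the same for the moment, N m; "finger_gap": opening from 0.0 (shut) to 1.0 (fully open).
Only numpy, scipy, OpenCV 4.12 (cv2) and the standard library are available. Lean on these libraries where they do the work, as an engineer would, in place of code of your own. Each camera call takes 0.05 s, during which the arm holds its last target. There are 200 camera calls.

## Working session

There is one attempt and no reset: what is moved stays moved. The work goes in short steps, Python scripts to look and compute and a tool call to move; the robot and the scene stay as the last step left them, time stands still between calls to the robot, and variables do not carry over. Pictures are saved under pics/ and viewed, about 8 in all and at most 12, crops included, and the job is handed in when it is done.

Besides the shell and the picture viewer there is one more tool, called after "Call:" as name([rows], argument=value, ...), one row to a line, values as JSON. drive_tool: Moves the arm, as the interface text tells. Its arguments: {"type":"object","properties":{"rows":{"type":"array","items":{"type":"object","properties":{"travel":{"type":"array","items":{"type":"number"}},"yaw":{"type":"number"}}}},"hand":{"type":"number"}},"required":["rows"]}

```bash
mkdir -p pics; cat > h.py <<'E'
import numpy as np, cv2
from rig import bot
def K(n):
    c=bot.calibration(n); f=200/np.tan(np.radians(c["fov_y"])/2); return f,c["cx"],c["cy"],np.array(c["pose"])
def ray(n,u,v,c=None):
    f,cx,cy,P=c or K(n); d=P[:3,:3]@np.array([(u-cx)/f,(v-cy)/f,1]); return P[:3,3],d/np.linalg.norm(d)
def plane(n,u,v,z,c=None):
    o,d=ray(n,u,v,c); return o+d*(z-o[2])/d[2]
def tri(r1,r2):
    (a,d),(b,e)=r1,r2; s=np.linalg.lstsq(np.c_[d,-e],b-a,rcond=None)[0]; p,q=a+s[0]*d,b+s[1]*e
    return (p+q)/2,np.linalg.norm(p-q)
def proj(n,p,c=None):
    f,cx,cy,P=c or K(n); q=P[:3,:3].T@(np.array(p)-P[:3,3]); return q[0]/q[2]*f+cx,q[1]/q[2]*f+cy
def save(n,name):
    im=bot.get_image(n); cv2.imwrite(f"pics/{name}.png",im[:,:,::-1]); return im
E
python3 - <<'E'
from h import *
np.set_printoptions(precision=4,suppress=True)
for n in("scene","side"):
    save(n,n+"0"); print(n,K(n))
print(bot.sense())
a=[cv2.imread(f"pics/{n}0.png") for n in("scene","side")]
E
```

```text
scene (np.float64(424.9330174731544), 319.2185302604175, 203.82799124333064, array([[ 0.7934,  0.4397, -0.4209,  0.8147],
       [ 0.6087, -0.5678,  0.5542, -0.5334],
       [ 0.0047, -0.6959, -0.7181,  0.8109],
       [ 0.    ,  0.    ,  0.    ,  1.    ]]))
side (np.float64(399.54382385363044), 321.7147576639496, 199.29738113213804, array([[-0.964 , -0.138 ,  0.2271,  0.2305],
       [-0.2657,  0.486 , -0.8326,  0.6772],
       [ 0.0045, -0.863 , -0.5052,  0.5423],
       [ 0.    ,  0.    ,  0.    ,  1.    ]]))
{'time_s': 0.1, 'joint_positions': array([-73.0034,  12.6732,  87.5196,  -0.0011,  79.913 ,  -7.2235]), 'qvel': array([-0.0857, -0.0826, -0.1064,  0.0956, -0.0568,  0.069 ]), 'tau': array([  0.0006, -49.8246, -39.0545,  -0.0001,   0.0057,  -0.    ]), 'tcp_pos': array([ 0.2562, -0.5695,  0.2473]), 'ee_rot': array([[ 0.912 ,  0.4102, -0.0006],
       [ 0.4102, -0.912 ,  0.0018],
       [ 0.0002, -0.0018, -1.    ]]), 'wrist_force': array([-0.1073, -0.2583,  0.6616]), 'moment': array([-0.048 , -0.0131, -0.0273]), 'finger_gap': 1.0014771006761258}
```

View pics/scene0.png

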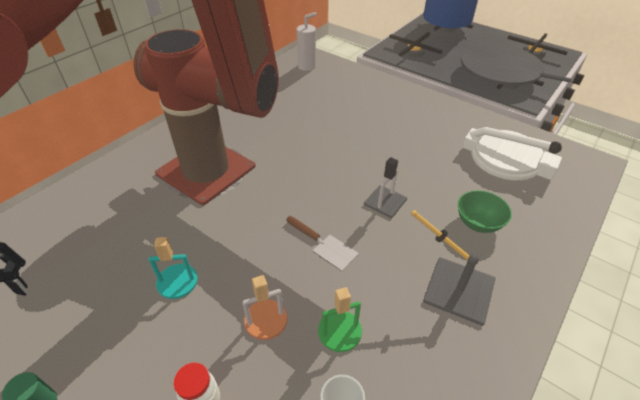

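View pics/side0.png

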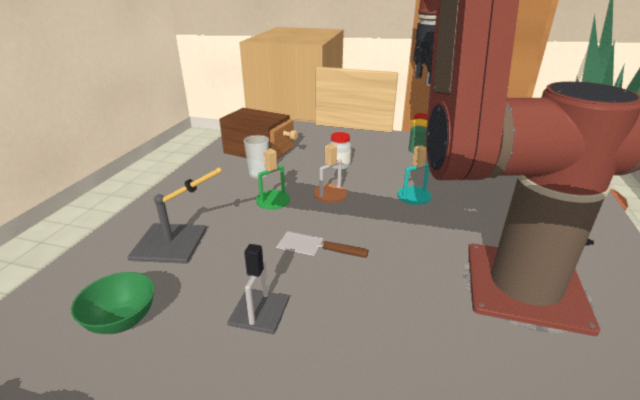

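The scene view shows three round presses: turquoise at (175,270), copper at (263,305) and green at (342,320). The copper one, with steel yoke and light grip, fits the description; in the side view it is at (331,180). The hook tip is at scene (414,212) and side (220,171), and the square press at scene (387,185).

```bash
python3 - <<'E'
from h import *
np.set_printoptions(precision=4,suppress=True)
S=cv2.imread("pics/scene0.png");D=cv2.imread("pics/side0.png")
def mask(im,lo,hi,box):
    h=cv2.inRange(cv2.cvtColor(im,cv2.COLOR_BGR2HSV),lo,hi); m=np.zeros_like(h); x0,y0,x1,y1=box; m[y0:y1,x0:x1]=h[y0:y1,x0:x1]
    n,l,s,c=cv2.connectedComponentsWithStats(m); i=1+np.argmax(s[1:,4]); return c[i],s[i],(l==i)
for im,p in((S,[(264,320),(261,288),(278,302),(430,226),(414,212)]),(D,[(331,194),(331,154),(207,178),(220,171)])):
    print([cv2.cvtColor(im,cv2.COLOR_BGR2HSV)[v,u] for u,v in p])
cs,ss,ms=mask(S,(3,110,80),(13,255,255),(235,270,295,345)); cd,sd,md=mask(D,(3,100,60),(13,255,255),(305,140,360,205))
print("disc",cs,ss,cd,sd,plane("scene",*cs,.01),plane("side",*cd,.01))
gs,s1,_=mask(S,(12,60,120),(22,255,255),(245,270,280,305)); gd,s2,_=mask(D,(10,60,80),(24,255,255),(320,138,345,170))
print("grip",gs,s1,gd,s2,tri(ray("scene",*gs),ray("side",*gd)))
for b,im,n in(((405,205,475,262),S,"scene"),((160,165,225,205),D,"side")):
    h=cv2.inRange(cv2.cvtColor(im,cv2.COLOR_BGR2HSV),(14,130,100),(28,255,255));h2=np.zeros_like(h);h2[b[1]:b[3],b[0]:b[2]]=h[b[1]:b[3],b[0]:b[2]]
    v,u=np.nonzero(h2);print(n,"arm",u.min(),v[u==u.min()].mean(),u.max(),v[u==u.max()].mean(),len(u))
a=cv2.resize(S[265:350,225:310],None,fx=5,fy=5,interpolation=cv2.INTER_CUBIC)[:,:400];b=cv2.resize(S[195:275,400:480],None,fx=5,fy=5,interpolation=cv2.INTER_CUBIC)
b=cv2.copyMakeBorder(b,0,25,0,0,cv2.BORDER_CONSTANT)
cv2.imwrite("pics/crop1.png",np.hstack([a,b]))
E
```

```text
[array([ 11, 144, 158], dtype=uint8), array([ 16, 113, 144], dtype=uint8), array([ 11,  34, 143], dtype=uint8), array([ 19, 145, 185], dtype=uint8), array([ 19, 144, 207], dtype=uint8)]
[array([ 11, 147, 153], dtype=uint8), array([ 18, 111, 200], dtype=uint8), array([ 20, 146, 201], dtype=uint8), array([ 19, 146, 204], dtype=uint8)]
disc [265.6048 319.8658] [ 244  299   43   41 1207] [330.576  193.5306] [314 184  33  19 441] [ 0.4613 -0.2493  0.01  ] [ 0.4549 -0.2364  0.01  ]
grip [260.1614 287.963 ] [251 275  19  28 378] [330.444  154.1328] [325 144  12  22 241] (array([ 0.4584, -0.2458,  0.1217]), np.float64(0.0021928789009682424))
scene arm 412 213.0 468 256.0 263
side arm 163 199.5 220 170.5 257
```

View pics/crop1.png

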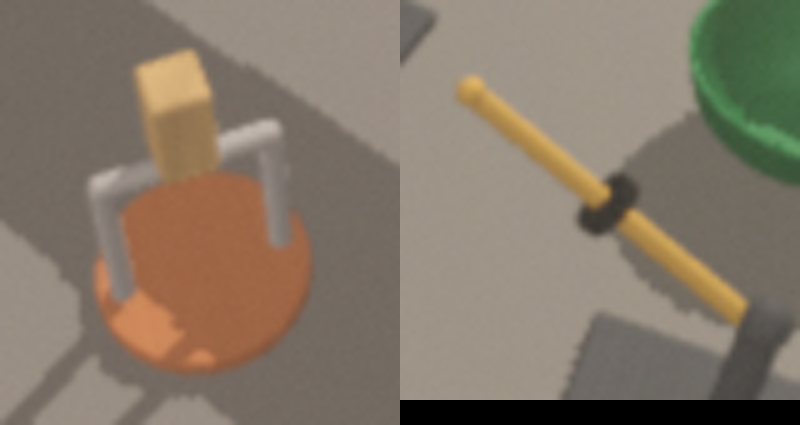

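The crop confirms the copper press, with bar corners at scene (244.6,302.6) and (279.4,290.6), and the hook with its ball at scene (414,213).

```bash
python3 - <<'E'
from h import *
np.set_printoptions(precision=4,suppress=True)
a=plane("scene",244.6,302.6,.09);b=plane("scene",279.4,290.6,.09)
print(a,b,np.linalg.norm(a-b),np.degrees(np.arctan2(*(b-a)[1::-1])),(a+b)/2)
t,e=tri(ray("scene",414,213),ray("side",218.8,171.2));print("tip",t,e)
for n,u,v in(("scene",414,213),("side",218.8,171.2)):print(plane(n,u,v,.19))
# collar, 72 mm down: z=.19-.036
c=plane("scene",441.5,236,.154);c2=plane("side",191,186,.154);print("collar",c,c2,tri(ray("scene",441.5,236),ray("side",191,186)))
p=plane("scene",470,260,.115);print("armend",p)
q=plane("scene",391,168,.12);print("square",q)
t0=plane("scene",414,213,.19)
for x in(c,p):d=x-t0;print(np.linalg.norm(d),np.degrees(np.arctan2(d[1],d[0])),np.degrees(np.arctan2(d[2],np.hypot(*d[:2]))))
print(K("wrist"))
E
```

```text
[ 0.4397 -0.2753  0.09  ] [ 0.475  -0.2141  0.09  ] 0.07064618521085463 60.02256625386783 [ 0.4574 -0.2447  0.09  ]
tip [0.6155 0.0431 0.1883] 0.0005871756298934766
[0.6158 0.0414 0.19  ]
[0.614  0.0461 0.19  ]
collar [0.6786 0.0525 0.154 ] [0.675  0.0583 0.154 ] (array([0.678 , 0.0545, 0.1516]), np.float64(0.00047343251788008894))
armend [0.7447 0.0649 0.115 ]
square [0.4748 0.206  0.12  ]
0.07328380031728461 10.093911541784378 -29.422174985641973
0.15098671415241802 10.36280592670186 -29.784054877482493
(np.float64(344.9817862620195), 318.41282654836033, 195.619338208297, array([[ 0.4109, -0.8772, -0.2484,  0.3189],
       [-0.9117, -0.3958, -0.1103, -0.5423],
       [-0.0016,  0.2718, -0.9624,  0.3722],
       [ 0.    ,  0.    ,  0.    ,  1.    ]]))
```

Call:
drive_tool([
  {"travel":[32,-21,0]},
  {"travel":[32,-21,0]},
  {"travel":[32,-21,0]},
  {"travel":[32,-21,0]},
  {"travel":[32,-21,0]},
  {"travel":[32,-21,0]},
  {"travel":[32,-21,0]},
  {"travel":[32,-21,0]},
], hand=1)

```text
$.rows[0]: bad value
```

Call:
drive_tool([
  {"travel":[0,0,0],"yaw":0.125},
  {"travel":[0,0,0],"yaw":0.125},
  {"travel":[0,0,0],"yaw":0.125},
  {"travel":[0,0,0],"yaw":0.125},
  {"travel":[0,0,0],"yaw":0.125},
  {"travel":[0,0,0],"yaw":0.125},
  {"travel":[0,0,0],"yaw":0.125},
])

```text
time_s: 0.68
tcp_pos: [0.2556, -0.5671, 0.2425]
ee_rot: [[0.897, -0.442, -0.003], [-0.442, -0.897, 0.01], [-0.007, -0.007, -1.0]]
wrist_force: [0.4, -0.2, 0.2]
finger_gap: 0.998
```

Call:
drive_tool([
  {"travel":[4,-38,-1],"yaw":0.01},
  {"travel":[4,-38,-1],"yaw":0.01},
  {"travel":[4,-38,-1],"yaw":0.01},
  {"travel":[4,-38,-1],"yaw":0.01},
  {"travel":[4,-38,-1],"yaw":0.01},
  {"travel":[4,-38,-1],"yaw":0.01},
  {"travel":[4,-38,-1],"yaw":0.01},
  {"travel":[4,-38,-1],"yaw":0},
], hand=1)

```text
time_s: 1.35
tcp_pos: [0.4295, -0.3106, 0.2466]
ee_rot: [[0.851, -0.525, -0.009], [-0.525, -0.851, 0.015], [-0.015, -0.008, -1.0]]
wrist_force: [0.6, -0.6, -0.2]
finger_gap: 1.002
```

Call:
drive_tool([
  {"travel":[-5,-36,0],"yaw":-0.015},
  {"travel":[-5,-33,0],"yaw":-0.015},
  {"travel":[0,0,0],"yaw":0},
])

```text
time_s: 1.6
tcp_pos: [0.4605, -0.2374, 0.2466]
ee_rot: [[0.87, -0.494, -0.008], [-0.494, -0.869, 0.018], [-0.016, -0.012, -1.0]]
wrist_force: [0.3, 0.9, -0.4]
finger_gap: 0.998
```

```bash
python3 - <<'E'
from h import *
np.set_printoptions(precision=4,suppress=True)
s=bot.sense();c=K("wrist");im=save("wrist","w1");print(s["tcp_pos"],s["ee_rot"],c)
np.save("w1.npy",c[3])
print("expected grip",proj("wrist",[.458,-.245,.145],c))
E
```

```text
[ 0.4605 -0.2374  0.2466] [[ 0.8695 -0.4938 -0.008 ]
 [-0.4937 -0.8695  0.0183]
 [-0.016  -0.0119 -0.9998]] (np.float64(344.9817862620195), 318.41282654836033, 195.619338208297, array([[-0.4933, -0.8349, -0.2443,  0.5211],
       [-0.8698,  0.4697,  0.1511, -0.2745],
       [-0.0114,  0.287 , -0.9579,  0.3703],
       [ 0.    ,  0.    ,  0.    ,  1.    ]]))
expected grip (np.float64(330.0784807304916), np.float64(198.34746850281616))
```

View pics/w1.png

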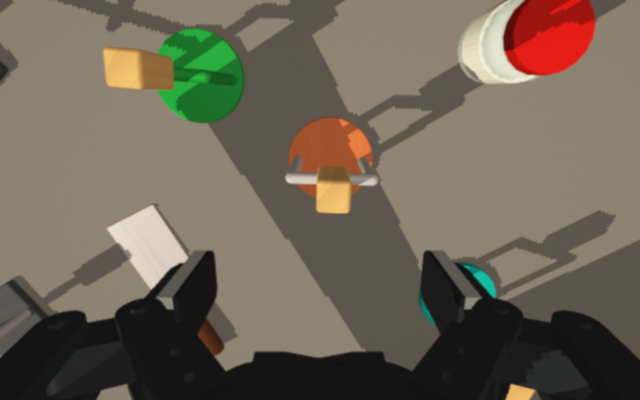

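The wrist view shows the copper press with its grip top at about (333,197), within 2 mm of where I expected it. The bar runs from (290,178) to (376,181), almost parallel to the jaws.

```bash
python3 - <<'E'
from h import *
c=K("wrist");g=plane("wrist",333,197,.145,c);print(g)
s=bot.sense();t=np.array([g[0],g[1],.126]);print(s["ee_rot"].T@(t-s["tcp_pos"])*1000)
E
```

```text
[ 0.45701364 -0.24940286  0.145     ]
[  4.56974763  11.1841775  120.26297073]
```

Call:
drive_tool([
  {"travel":[2,6,0],"yaw":0.02},
  {"travel":[2,4,20],"yaw":0},
  {"travel":[0,0,25],"yaw":0},
  {"travel":[0,0,25],"yaw":0},
  {"travel":[0,0,10],"yaw":0},
  {"travel":[0,0,0],"yaw":0},
])

```text
time_s: 2.15
tcp_pos: [0.4555, -0.2576, 0.1649]
ee_rot: [[0.854, -0.521, -0.007], [-0.521, -0.854, 0.011], [-0.012, -0.006, -1.0]]
wrist_force: [-1.5, 0.2, 0.1]
finger_gap: 0.998
```

Call:
drive_tool([
  {"travel":[-3,-8,5],"yaw":-0.02},
  {"travel":[0,0,0],"yaw":0},
])

```text
time_s: 2.32
tcp_pos: [0.4561, -0.2508, 0.1598]
ee_rot: [[0.862, -0.506, -0.008], [-0.506, -0.862, 0.012], [-0.013, -0.006, -1.0]]
wrist_force: [0.1, 0.4, 0.2]
finger_gap: 1.001
```

```bash
python3 - <<'E'
from h import *
s=bot.sense();t=np.array([.457,-.2485,.127]);print(s["tcp_pos"],s["ee_rot"],s["ee_rot"].T@(t-s["tcp_pos"])*1000)
E
```

```text
[ 0.45607001 -0.25078872  0.15977828] [[ 0.86242795 -0.50611003 -0.00840622]
 [-0.50600931 -0.86244956  0.01163349]
 [-0.01313777 -0.00577942 -0.99989699]] [ 0.07456948 -2.2551448  32.79371234]
```

Call:
drive_tool([
  {"travel":[0,-2,16],"yaw":0},
  {"travel":[0,0,14],"yaw":0},
  {"travel":[0,0,2],"yaw":0},
  {"travel":[0,0,0],"yaw":0},
])

```text
time_s: 2.65
tcp_pos: [0.4598, -0.2513, 0.1326]
ee_rot: [[0.862, -0.506, -0.001], [-0.506, -0.862, 0.006], [-0.004, -0.004, -1.0]]
wrist_force: [-0.1, 0.6, 0.7]
finger_gap: 0.999
```

Call:
drive_tool([
  {"travel":[0,0,0],"yaw":0},
  {"travel":[0,0,0],"yaw":0},
  {"travel":[0,0,0],"yaw":0},
  {"travel":[0,0,0],"yaw":0},
  {"travel":[0,0,0],"yaw":0},
  {"travel":[0,0,0],"yaw":0},
  {"travel":[0,0,0],"yaw":0},
  {"travel":[0,0,0],"yaw":0},
], hand=-1)

```text
time_s: 3.32
tcp_pos: [0.4622, -0.2526, 0.1377]
ee_rot: [[0.863, -0.506, 0.005], [-0.506, -0.863, 0.002], [0.003, -0.004, -1.0]]
wrist_force: [1.5, 0.2, 0.1]
finger_gap: 0.266
```

Call:
drive_tool([
  {"travel":[0,0,-10],"yaw":0},
  {"travel":[0,0,-25],"yaw":0},
  {"travel":[0,0,-35],"yaw":0},
  {"travel":[0,0,-35],"yaw":0},
  {"travel":[0,0,-35],"yaw":0},
  {"travel":[0,0,-30],"yaw":0},
  {"travel":[0,0,-15],"yaw":0},
  {"travel":[0,0,-5],"yaw":0},
])

```text
time_s: 3.98
tcp_pos: [0.4558, -0.2497, 0.33]
ee_rot: [[0.862, -0.506, -0.014], [-0.506, -0.863, 0.014], [-0.019, -0.005, -1.0]]
wrist_force: [1.7, -0.8, -4.8]
finger_gap: 0.269
```

```bash
python3 - <<'E'
from h import *
np.set_printoptions(precision=4,suppress=True)
s=bot.sense();c=K("wrist");im=save("wrist","w2");print(s["tcp_pos"],s["ee_rot"],s["wrist_force"],s["joint_positions"])
R=s["ee_rot"];p=s["tcp_pos"]
for z in(-.0077,.0477,):print(proj("wrist",p+R@[0,0,z],c), proj("wrist",p+R@[-.006,0,z],c))
E
```

```text
[ 0.4558 -0.2497  0.33  ] [[ 0.8625 -0.506  -0.0137]
 [-0.5058 -0.8625  0.0138]
 [-0.0188 -0.005  -0.9998]] [ 1.6984 -0.7773 -4.8137] [-37.5082  -3.5305  95.9048   0.1496  88.7284  82.8795]
(np.float64(315.86796950429436), np.float64(286.4606708809607)) (np.float64(315.8885878500981), np.float64(300.3096397521184))
(np.float64(316.5435191523826), np.float64(232.16680197774784)) (np.float64(316.55233669423944), np.float64(242.5305139604098))
```

View pics/w2.png

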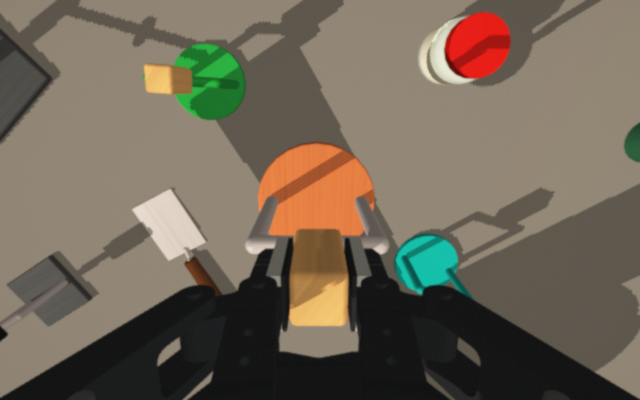

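The wrist view shows the press held upright. The bar centre is at (317,241), which is 6 mm along tool −x from the TCP and 48 mm below it, as expected.

Call:
drive_tool([
  {"travel":[-4,-20,0],"yaw":-0.09},
  {"travel":[-1,-30,0],"yaw":-0.09},
  {"travel":[1,-35,0],"yaw":-0.09},
  {"travel":[2,-35,0],"yaw":-0.09},
  {"travel":[2,-34,0],"yaw":-0.09},
  {"travel":[2,-30,0],"yaw":-0.09},
  {"travel":[2,-20,0],"yaw":-0.09},
  {"travel":[0,-10,0],"yaw":-0.05},
])

```text
time_s: 4.7
tcp_pos: [0.506, -0.0376, 0.318]
ee_rot: [[0.985, 0.171, -0.033], [0.171, -0.985, 0.018], [-0.029, -0.024, -0.999]]
wrist_force: [0.2, 0.4, -4.9]
finger_gap: 0.269
```

```bash
cat > st.py <<'E'
from h import *
np.set_printoptions(precision=4,suppress=True)
TIP=np.array([.6155,.0425,.189]);AZ=np.radians(10.2);OFF=[-.0055,0,.0477]
d=np.array([.866*np.cos(AZ),.866*np.sin(AZ),-.5]);xh=np.array([.5*np.cos(AZ),.5*np.sin(AZ),.866]);yh=np.cross(-d,xh)
def rep(sx):
    s=bot.sense();R=s["ee_rot"];p=s["tcp_pos"];b=p+R@OFF;r=b-TIP
    print("tcp",p,"bar",b,"hook s,x,y mm",r@d*1e3,r@xh*1e3,r@yh*1e3,"jaw az",np.degrees(np.arctan2(-R[1,1],-R[0,1])),"tilt",R[:,2],"F",s["wrist_force"],"t",s["time_s"])
    for a,x in sx:print((a,x),"tool travel mm",R.T@(TIP+d*a/1e3+xh*x/1e3-b)*1e3)
E
python3 -c "
from st import *
rep([(-60,25),(-40,25)])"
```

```text
tcp [ 0.506  -0.0376  0.318 ] bar [ 0.499  -0.0376  0.2705] hook s,x,y mm -152.29487375452806 6.14304681960111 -58.23021950754624 jaw az 99.83775293466029 tilt [-0.0329  0.0184 -0.9993] F [ 0.216   0.4303 -4.8831] t 4.7
(-60, 25) tool travel mm [ 89.8682 -58.0723  28.5856]
(-40, 25) tool travel mm [107.4736 -57.9444  38.0733]
```

Call:
drive_tool([
  {"travel":[5,-20,5],"yaw":0},
  {"travel":[15,-20,8],"yaw":0},
  {"travel":[20,-12,8],"yaw":0},
  {"travel":[20,-4,5],"yaw":0},
  {"travel":[10,0,0],"yaw":0},
  {"travel":[0,0,0],"yaw":0},
  {"travel":[0,0,0],"yaw":0},
])

```text
time_s: 5.28
tcp_pos: [0.5579, 0.039, 0.2741]
ee_rot: [[0.982, 0.18, -0.058], [0.181, -0.983, 0.021], [-0.053, -0.031, -0.998]]
wrist_force: [0.0, -0.7, -5.1]
finger_gap: 0.271
```

```bash
python3 -c "
from st import *
rep([(-40,25),(-10,25),(40,25)])
save('scene','scene1');c=K('wrist');np.save('w3.npy',c[3]);save('wrist','w3')
a=cv2.imread('pics/scene1.png')[130:290,340:500];b=cv2.imread('pics/w3.png')
cv2.imwrite('pics/v3.png',np.hstack([cv2.resize(a,(400,400)),cv2.resize(b[:,120:520],(400,400))]))
print('exp tip in wrist',proj('wrist',TIP,c))"
```

```text
tcp [0.5579 0.039  0.2741] bar [0.5498 0.039  0.2268] hook s,x,y mm -75.43757213149749 0.04844517129184686 8.200592575754644 jaw az 100.36020183191759 tilt [-0.058   0.0207 -0.9981] F [ 0.0093 -0.7001 -5.1133] t 5.2833
(-40, 25) tool travel mm [42.8621  8.1978 -6.4377]
(-10, 25) tool travel mm [69.6046  8.7329  7.1458]
(40, 25) tool travel mm [114.1755   9.6248  29.785 ]
exp tip in wrist (np.float64(333.03795355969584), np.float64(109.65878150193426))
```

View pics/v3.png

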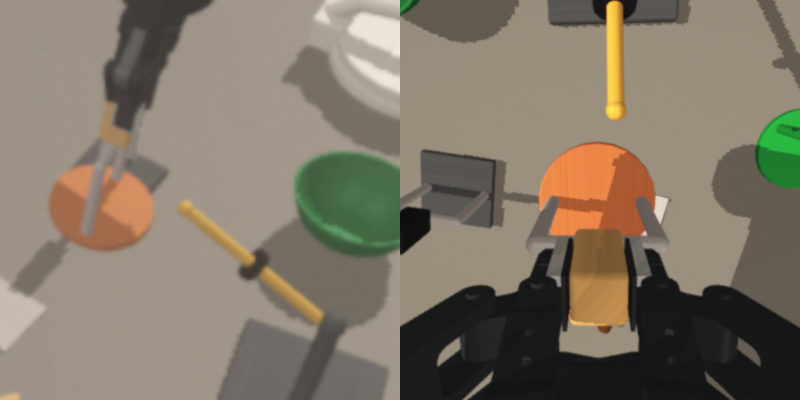

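Wrist view: ball tip at (335,110), against a predicted (333,110). The arm points straight up the image and the press sits square to it, 8 mm off sideways.

Call:
drive_tool([
  {"travel":[8,8,-10],"yaw":0},
  {"travel":[12,2,-4],"yaw":0},
  {"travel":[12,0,0],"yaw":0},
  {"travel":[6,0,0],"yaw":0},
  {"travel":[0,0,0],"yaw":0},
])

```text
time_s: 5.8
tcp_pos: [0.5956, 0.0321, 0.287]
ee_rot: [[0.983, 0.175, -0.059], [0.177, -0.984, 0.02], [-0.054, -0.03, -0.998]]
wrist_force: [-0.9, 0.5, -4.0]
finger_gap: 0.266
```

```bash
python3 -c "
from st import *
rep([(-40,25),(-10,25),(40,25)])"
```

```text
tcp [0.5956 0.0321 0.287 ] bar [0.5874 0.0321 0.2397] hook s,x,y mm -50.9200336487306 29.188859256131312 -5.245049631814159 jaw az 100.09230837341195 tilt [-0.0589  0.0198 -0.9981] F [-0.9393  0.4783 -3.9864] t 5.8
(-40, 25) tool travel mm [ 7.8466 -4.9852  8.8283]
(-10, 25) tool travel mm [34.6052 -4.5859 22.3848]
(40, 25) tool travel mm [79.2029 -3.9203 44.9789]
```

Call:
drive_tool([
  {"travel":[8,-3,5],"yaw":0},
  {"travel":[8,-2,5],"yaw":0},
  {"travel":[8,0,5],"yaw":0},
  {"travel":[8,0,4],"yaw":0},
  {"travel":[8,0,4],"yaw":0},
  {"travel":[4,0,2],"yaw":0},
])

```text
time_s: 6.3
tcp_pos: [0.6379, 0.046, 0.2571]
ee_rot: [[0.983, 0.174, -0.06], [0.176, -0.984, 0.02], [-0.056, -0.03, -0.998]]
wrist_force: [0.2, 0.5, -4.4]
finger_gap: 0.269
```

```bash
python3 -c "
from st import *
rep([(0,25),(42,25),(42,12)])"
```

```text
tcp [0.6379 0.046  0.2571] bar [0.6296 0.0459 0.2098] hook s,x,y mm 2.1486826499524136 25.225606411798285 0.8959068198430884 jaw az 100.03674336874202 tilt [-0.0602  0.0197 -0.998 ] F [ 0.1568  0.5122 -4.3883] t 6.3
(0, 25) tool travel mm [-2.0191  0.8749 -0.7931]
(42, 25) tool travel mm [35.4681  1.3997 18.1372]
(42, 12) tool travel mm [29.6065  1.7551 29.7349]
```

Call:
drive_tool([
  {"travel":[6,0,3],"yaw":0},
  {"travel":[7,0,4],"yaw":0},
  {"travel":[7,0,4],"yaw":0},
  {"travel":[7,0,4],"yaw":0},
  {"travel":[4,0,2],"yaw":0},
  {"travel":[0,0,0],"yaw":0},
])

```text
time_s: 6.8
tcp_pos: [0.6709, 0.0528, 0.2337]
ee_rot: [[0.983, 0.175, -0.063], [0.176, -0.984, 0.02], [-0.059, -0.031, -0.998]]
wrist_force: [-0.8, -0.3, -4.3]
finger_gap: 0.264
```

```bash
python3 -c "
from st import *
rep([(42,20),(42,12)])
save('scene','scene4');save('side','side4')
a=cv2.imread('pics/scene4.png')[140:300,360:520];b=cv2.imread('pics/side4.png')[90:250,110:270]
cv2.imwrite('pics/v4.png',np.hstack([cv2.resize(a,(400,400)),cv2.resize(b,(400,400))]))"
```

```text
tcp [0.6709 0.0528 0.2337] bar [0.6625 0.0528 0.1864] hook s,x,y mm 42.89292376003254 21.802556301615656 1.7749447724245395 jaw az 100.06012449474848 tilt [-0.0632  0.0198 -0.9978] F [-0.8185 -0.3496 -4.3119] t 6.8
(42, 20) tool travel mm [-1.6072  1.8123  1.156 ]
(42, 12) tool travel mm [-5.1933  2.0338  8.3035]
```

View pics/v4.png

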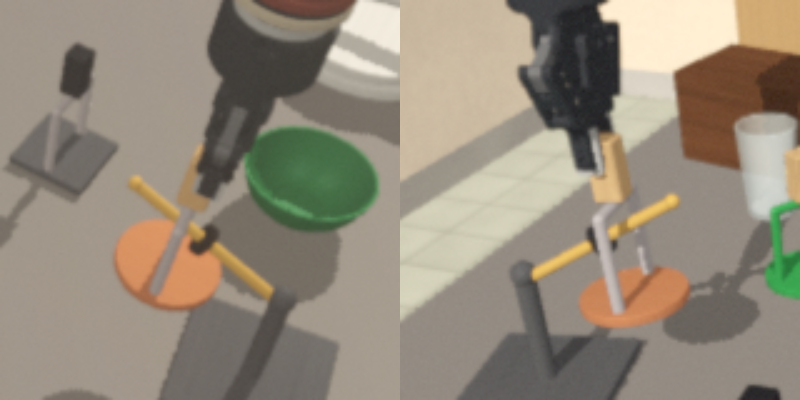

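Both views show the arm passing through the yoke opening, with the bar just on the tip side of the collar. Next I lower it.

Call:
drive_tool([
  {"travel":[-2,1,4],"yaw":0},
  {"travel":[-2,1,3],"yaw":0},
  {"travel":[-2,0,2],"yaw":0},
  {"travel":[0,0,2],"yaw":0},
  {"travel":[0,0,1],"yaw":0},
])

```text
time_s: 7.32
tcp_pos: [0.6634, 0.0493, 0.2243]
ee_rot: [[0.983, 0.174, -0.06], [0.176, -0.984, 0.02], [-0.056, -0.03, -0.998]]
wrist_force: [-0.5, 1.5, 0.8]
finger_gap: 0.268
```

```bash
python3 -c "
from st import *
rep([(42,10)])"
```

```text
tcp [0.6634 0.0493 0.2243] bar [0.6552 0.0492 0.177 ] hook s,x,y mm 40.82660312381625 9.743683644462333 -0.38863631256996695 jaw az 100.04934295830084 tilt [-0.0601  0.0195 -0.998 ] F [-0.472   1.4524  0.7591] t 7.3167
(42, 10) tool travel mm [ 1.1607 -0.3807  0.3114]
```

The wrist force went from −4.4 to +0.8 N, so the hook is carrying the press. Releasing.

Call:
drive_tool([
  {"travel":[0,0,1],"yaw":0},
  {"travel":[0,0,0],"yaw":0},
  {"travel":[0,0,0],"yaw":0},
  {"travel":[0,0,0],"yaw":0},
  {"travel":[0,0,0],"yaw":0},
  {"travel":[0,0,0],"yaw":0},
], hand=0.4)

```text
time_s: 7.82
tcp_pos: [0.6653, 0.0491, 0.2281]
ee_rot: [[0.983, 0.175, -0.052], [0.176, -0.984, 0.019], [-0.048, -0.028, -0.998]]
wrist_force: [0.1, -0.3, -0.3]
finger_gap: 0.703
```

Call:
drive_tool([
  {"travel":[0,0,-10],"yaw":0},
  {"travel":[0,0,-20],"yaw":0},
  {"travel":[0,0,-25],"yaw":0},
  {"travel":[0,0,-25],"yaw":0},
  {"travel":[0,0,-20],"yaw":0},
  {"travel":[-20,0,-10],"yaw":0},
  {"travel":[-20,0,0],"yaw":0},
  {"travel":[-10,0,0],"yaw":0},
])

```text
time_s: 8.48
tcp_pos: [0.622, 0.0381, 0.3486]
ee_rot: [[0.983, 0.175, -0.053], [0.176, -0.984, 0.019], [-0.049, -0.028, -0.998]]
wrist_force: [-0.3, 0.1, -1.0]
finger_gap: 0.702
```

Call:
drive_tool([
  {"travel":[0,0,0],"yaw":0},
  {"travel":[0,0,0],"yaw":0},
  {"travel":[0,0,0],"yaw":0},
  {"travel":[0,0,0],"yaw":0},
  {"travel":[0,0,0],"yaw":0},
  {"travel":[0,0,0],"yaw":0},
  {"travel":[0,0,0],"yaw":0},
  {"travel":[0,0,0],"yaw":0},
])

```text
time_s: 9.15
tcp_pos: [0.6232, 0.0382, 0.3512]
ee_rot: [[0.983, 0.175, -0.05], [0.176, -0.984, 0.019], [-0.046, -0.028, -0.999]]
wrist_force: [0.1, -0.2, -0.2]
finger_gap: 0.7
```

```bash
python3 -c "
from st import *
a=save('side','s5')
for i in range(10): bot.get_image('wrist')
b=save('side','s6');save('scene','c6')
print('moved px',(cv2.absdiff(a,b)[120:260,130:270].max(2)>25).sum(),bot.sense()['time_s'])
a=cv2.imread('pics/c6.png')[140:300,360:520];b=b[:,:,::-1][90:250,110:270]
cv2.imwrite('pics/v6.png',np.hstack([cv2.resize(a,(400,400)),cv2.resize(b,(400,400))]))"
```

```text
moved px 4 9.8
```

View pics/v6.png

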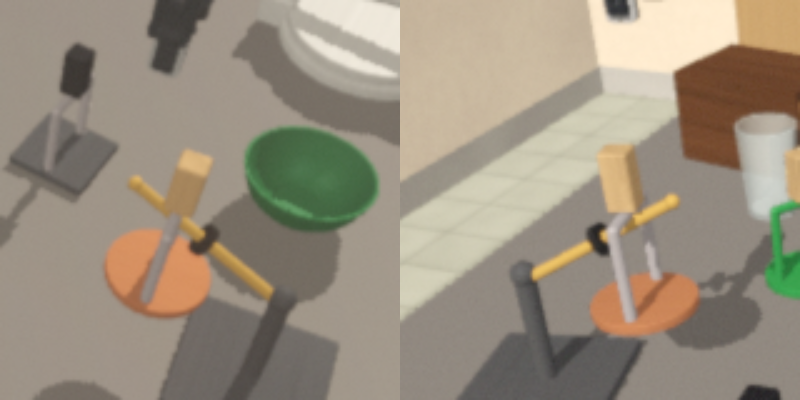

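The press hangs free, with its bar between tip and collar. I'll give it time to settle, then check tilt and rest.

Call:
drive_tool([
  {"travel":[0,0,0],"yaw":0},
  {"travel":[0,0,0],"yaw":0},
  {"travel":[0,0,0],"yaw":0},
  {"travel":[0,0,0],"yaw":0},
  {"travel":[0,0,0],"yaw":0},
  {"travel":[0,0,0],"yaw":0},
  {"travel":[0,0,0],"yaw":0},
  {"travel":[0,0,0],"yaw":0},
])

```text
time_s: 10.47
tcp_pos: [0.623, 0.0382, 0.3519]
ee_rot: [[0.983, 0.175, -0.049], [0.176, -0.984, 0.019], [-0.045, -0.027, -0.999]]
wrist_force: [0.2, -0.3, -0.4]
finger_gap: 0.7
```

```bash
python3 -c "
from st import *
a=bot.get_image('side')
for i in range(4): bot.get_image('wrist')
m=bot.get_image('side')
for i in range(6): bot.get_image('wrist')
b=bot.get_image('side');c=bot.get_image('scene')
print([(cv2.absdiff(a,q)[120:260,130:270].max(2)>25).sum() for q in(m,b)],bot.sense()['time_s'])
def cen(im,lo,hi,x0,y0,x1,y1):
    q=cv2.inRange(cv2.cvtColor(im,cv2.COLOR_RGB2HSV)[y0:y1,x0:x1],lo,hi);n,l,s,e=cv2.connectedComponentsWithStats(q);i=1+np.argmax(s[1:,4]);return e[i]+[x0,y0],s[i,4]
G=((10,60,80),(24,255,255))
gs,n1=cen(c,*G,428,198,446,226);gd,n2=cen(b,*G,189,147,207,175)
C=((3,100,60),(13,255,255))
ds,n3=cen(c,*C,400,228,448,270);dd,n4=cen(b,*C,183,196,232,225)
g,e=tri(ray('scene',*gs),ray('side',*gd));k,e2=tri(ray('scene',*ds),ray('side',*dd))
v=g-k;print(n1,n2,n3,n4,g,e,k,e2,np.linalg.norm(v),'tilt',np.degrees(np.arccos(v[2]/np.linalg.norm(v))))
bar=g-.03*v/np.linalg.norm(v);r=bar-TIP;print('s,x,y',r@d*1e3,r@xh*1e3,r@yh*1e3)
"
```

```text
[np.int64(4), np.int64(0)] 11.1667
334 423 1013 753 [0.654  0.051  0.2096] 0.0010792963879088875 [0.6504 0.0488 0.0914] 5.0821144448885775e-05 0.11826502658913045 tilt 2.0235206928790297
s,x,y 37.91724276498989 11.045175810584118 1.1380874305305386
```

Call:
drive_tool([
  {"travel":[0,0,0],"yaw":0},
  {"travel":[0,0,0],"yaw":0},
  {"travel":[0,0,0],"yaw":0},
  {"travel":[0,0,0],"yaw":0},
  {"travel":[0,0,0],"yaw":0},
  {"travel":[0,0,0],"yaw":0},
  {"travel":[0,0,0],"yaw":0},
  {"travel":[0,0,0],"yaw":0},
])

```text
time_s: 11.83
tcp_pos: [0.6231, 0.0382, 0.3519]
ee_rot: [[0.983, 0.175, -0.049], [0.176, -0.984, 0.019], [-0.045, -0.027, -0.999]]
wrist_force: [0.5, -0.2, -0.4]
finger_gap: 0.697
```

```bash
python3 -c "
from st import *
a=bot.get_image('side')
for i in range(30): bot.get_image('wrist')
b=bot.get_image('side');c=bot.get_image('scene')
print((cv2.absdiff(a,b)[120:260,130:270].max(2)>25).sum(),'square',(cv2.absdiff(c,cv2.imread('pics/scene0.png')[:,:,::-1].copy())[150:218,362:408].max(2)>40).sum())
print(bot.sense()['time_s'],bot.finish_job())"
```

```text
1 square 0
the job is handed in; nothing more can be done
13.4833 None
```

The round copper press is hanging on the brass hook, and I handed the job in at 13.5 s of the 43 s allowed. I gripped it by the wooden grip, turned it about 40° to line up with the hook, slid the yoke on along the slant and lowered it. When the wrist force went from −4.4 to about +0.8 N, showing the hook carried it, I let go and backed off.

Last checks:
- **Position on the arm:** the bar is about 38 mm down from the tip, 11 mm above the arm's centre line and 1 mm off sideways. All are inside the limits.
- **Tilt:** about 2° from upright.
- **At rest:** two side views about 1.5 s apart differed by only one pixel around the press.
- **Square press:** no changed pixels against the first picture.
- **Robot:** it stands clear above, with wrist force near zero.

No check failed. While the press was held, the tool leaned up to 3.5° through small drift in the moves. It also gripped about 12 mm higher on the grip than planned; the grip held.

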